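# Show which paint, which brush and where on the picture

### The arm

A 7-joint arm with a two-finger parallel gripper is mounted at the origin on the work surface. World frame = base frame: x ahead of the robot, y to its left, z up, the work surface at z = 0. Lengths are in m, angles in rad, forces in N, time in s.
With the tool pointing down it reaches from about 0.425 to 0.875 m from the base axis. Payload 4.7 kg.
Tool frame: the origin (TCP) lies between the finger pads, 19 mm behind the fingertips; this is the grasp point; z points along the fingers, y is the line along which they close (so a half turn about z gives the same grasp; the last joint's range is limited). The gripper opens to 85 mm and grips with 20 to 120 N. Pads are 22 mm wide; open, the fingers measure 114 mm over their backs; the gripper's body (76 mm by 85 mm) begins 54 mm behind the grasp point. The pads swing forward as they close: fully open they stand 13 mm farther back than shut.
Start: joints at [-1.094, 0.321, -0.07, 1.45, 0.023, 1.371, -0.057], TCP at [0.29, 0.582, 0.25] pointing down, gripper open.
Joint ranges: [-2.86, 2.86], [-0.3, 2.09], [-1.38, 1.24], [0.06, 2.45], [-1.56, 4.7], [0.09, 2.05], [-2.69, 2.69]. Speed limits (rad/s): [2.57, 2.57, 3.14, 3.14, 3.14, 3.14, 3.14].

### API

Orientations are given as a rotation vector (axis times angle).
In Python, from workcell import get_obs, cams, order gives the robot as it stands.
- The arm moves only by the tool apply_moves, never from a script. Its arguments are lists of equal length, an entry for each row: "dp": the shift along the tool's x, y, z in units of 25 mm (1.0 is 25 mm), a list of three; "delta_rot": the turn, a rotation vector about the tool's x, y, z in units of 6 degrees (1.0 is 6 degrees), a list of three; "gripper": the finger opening in mm, from 0 to 85.4. In form: {"dp": [[tx, ty, tz], ...], "delta_rot": [[wx, wy, wz], ...], "gripper": [gripper, ...]}. A call has 1 to 12 rows; each row shifts and turns the commanded pose from where the row before left it, along the tool's axes as they then stand; what a row does not reach is not made up. A row lasts 1/10 s, in which the tool goes at most 50 mm and 8.59 degrees, less where a joint would pass 70% of its speed; a pose out of reach is approached as far as the arm can. A call is refused whole if a number of a shift passes 1 or a number of a turn 1, either way. A call with a gripper value outside its range is refused whole. The fingers move at their own pace and stop on an object; the grip force is fixed at half the most. Time passes only in rows, so rows that do not move let the fingers close. It gives the time, the measured TCP pose, the force, the opening and the grip force at its end, in the units of the state.
- get_obs(): the state, without advancing time (a new reading comes with each control period).
- cams.grab_frame(name): name is "side" or "top"; returns (picture, depth): 384x512x3 uint8, red, green, blue; 384x512 float32, m along the optical axis (not along the pixel's ray), 0 where there is no reading.
- cams.camera_params(name): a dict with "vfov" (degrees; the focal length in pixels is half the picture's height over the tangent of half this angle, whatever the lens; pixels are square), "cx", "cy" (the principal point, pixels), "eye" and "rotation" of the camera in the world. Camera axes: x right, y up, looking along -z (the intrinsics and any distortion apply to the point x, -y, -z); pixel columns grow to the right and rows downward; lengths in m; the calibration is good to about 2 mm. A picture is of the moment at which its call begins. camera_params takes no time and is no camera call.
- order.job_done(): hands the job in; it is judged then, once.
The state is a dict: "clock": time; "joints": joint angles; "joint_velocities": joint speeds; "effort": joint torques, N m; "tcp_pos": TCP position; "tcp_rot": TCP orientation; "force": force on the tool from outside, world axes, zero at the start; "wrist_torque": the same for the moment, N m; "width": finger opening in m; "grip_force": force on a finger pad.
Only numpy, scipy, OpenCV 4.12 (cv2) and the standard library are available. Lean on these libraries where they do the work, as an engineer would, in place of code of your own. Each camera call takes 0.05 s, during which the arm holds its last target. There are 200 camera calls.

### The job

Show how the picture on the easel is to be finished, by pointing only: point at the jar of blue paint in the tray, then at the wide flat brush on the brush rest, then at the middle of the bare white patch on the picture. At each, bring the fingertips to about two centimetres above or in front of it and keep still for two seconds; point at no other jar, brush or knife, and touch, shift or lift nothing. Finish while still pointing at the white patch.

Things in the scene. Friction and masses are not known exactly. Their poses are not given: they have to be found in the camera images.
- blue_jar: closed round paint jar, lid and body blue with a blank white paper band round the side, diameter 62, height 72; stands upright in the wooden tray. Origin: centre of its underside, z up; the lid's top is 72 above it (sizes in mm)
- red_jar: closed round paint jar, lid and body red with a blank white paper band round the side, diameter 62, height 72; stands upright in the wooden tray. Origin: centre of its underside, z up; the lid's top is 72 above it (sizes in mm)
- yellow_jar: closed round paint jar, lid and body yellow with a blank white paper band round the side, diameter 62, height 72; stands upright in the wooden tray. Origin: centre of its underside, z up; the lid's top is 72 above it (sizes in mm)
- green_jar: closed round paint jar, lid and body green with a blank white paper band round the side, diameter 62, height 72; stands upright in the wooden tray. Origin: centre of its underside, z up; the lid's top is 72 above it (sizes in mm)
- paint_tray: low open wooden tray, 240 (x) by 165 (y), walls 45 high, fixed on the table left or right of the easel; the four jars stand in it in two rows of two, their lids about 80 above the table. Origin: centre of its underside (sizes in mm)
- flat_brush: wide flat paint brush lying on the brush rest: red wooden handle, 40 wide steel ferrule and straw-coloured bristles; 240 long (x from -115 at the handle's end to +125 at the bristles' end), 10 thick. Origin: on the underside of the handle, mid-length, about 30 above the table; x runs along the handle to the bristles, z up (sizes in mm)
- round_brush: thin round brush, pale wooden handle of diameter 10, brass ferrule, pointed bristles, x from -115 to +124; lies on the brush rest. Origin: underside, mid-length; x to the bristles (sizes in mm)
- palette_knife: palette knife, dark wooden handle of diameter 16, narrow steel blade, x from -115 to +118; lies on the brush rest. Origin: underside, mid-length; x to the blade's tip (sizes in mm)
- brush_rest: dark wooden rest, 150 (x) by 160 (y), fixed on the table on the other side of the easel; two notched cross bars carry the two brushes and the knife side by side along its x, 52 apart, undersides 30 above the table; divider ridges rise to 40. Origin: centre of its underside (sizes in mm)
- easel: wooden table easel fixed on the table, base 270 (x) by 240 (y), board 260 wide sloping up away from the robot at 30 degrees from horizontal; ledge below and clamp with brass screw above the picture; highest point about 185. Origin: centre of its underside, z up (sizes in mm)
- picture: small blue picture on the easel, 210 wide, 172 up the slope, 18 thick, its painted face tilted 30 degrees towards the robot. Origin: on the table plane below it, z up, x away from the robot (the frame is not tilted) (sizes in mm)
- patch (a point): centre of the bare white patch on the picture's face, 64 wide and 56 up the slope, about 110 above the table. Its z axis points straight out of the painted face (30 degrees from vertical, leaning towards the robot), x up the slope, y to the left across the picture (sizes in mm)
- tape_roll: roll of cream masking tape lying flat between robot and easel, outer diameter 104, hole 76, 25 high. Origin: centre of its underside. (Not listed: a white pot of brushes, 230 high, and a white spray bottle, 200 high, stand at the back corners of the work area, at least 60 beyond the far ends of tray and brush rest) (sizes in mm)
Things that resemble listed ones, but are neither listed nor needed, are in the scene too. Of the things that look like the blue_jar, the smallest one is meant.

How it is judged:
On the way, in this order (a step that is already met when the one before it is completed fails the run):
1. the tool point is held over the lid of the blue jar (horizontal distance between the grasp point and blue_jar below 0.025 m and z of the grasp point in the frame of blue_jar between 0.09 and 0.147 m), for 1.5 s.
2. the tool point is held over the wide flat brush (x of the grasp point in the frame of flat_brush between -0.125 and 0.125 m and y of the grasp point in the frame of flat_brush between -0.022 and 0.022 m and z of the grasp point in the frame of flat_brush between 0.025 and 0.085 m), for 1.5 s.
3. the tool point is held in front of or above the bare patch (((x of the grasp point in the frame of patch between -0.025 and 0.025 m and y of the grasp point in the frame of patch between -0.025 and 0.025 m and z of the grasp point in the frame of patch between 0.018 and 0.075 m) or (horizontal distance between the grasp point and patch below 0.025 m and z of the grasp point in the frame of picture between 0.13 and 0.19 m))), for 1.5 s.
At the end, for the whole second after the job is handed in: The tool point stays 18 to 75 mm off the bare patch, within 25 mm of its centre (measured square to the face, or 20 to 80 mm straight above it); all jars upright; every jar, brush, knife and the tape roll at rest within 10 mm of where it began (((x of the grasp point in the frame of patch between -0.025 and 0.025 m and y of the grasp point in the frame of patch between -0.025 and 0.025 m and z of the grasp point in the frame of patch between 0.018 and 0.075 m) or (horizontal distance between the grasp point and patch below 0.025 m and z of the grasp point in the frame of picture between 0.13 and 0.19 m)) and distance of each of blue_jar, red_jar, yellow_jar, green_jar, flat_brush, round_brush, palette_knife, tape_roll from where it was at the start of the episode below 0.01 m and angle between each of blue_jar, red_jar, yellow_jar, green_jar's own z axis and vertical below 0.1 rad and linear speed of each of blue_jar, red_jar, yellow_jar, green_jar, flat_brush, round_brush, palette_knife below 0.02 m/s); the robot touches nothing.
It fails at once if the arm or fingers touch something (contact force between any of the arm, the fingers and anything else above 0.3 N).
It fails at once if a jar, brush or other loose thing is shifted, lifted or tipped by more than 10 mm (distance of any of blue_jar, red_jar, yellow_jar, green_jar, flat_brush, round_brush, palette_knife, tape_roll from where it was at the start of the episode above 0.01 m).
It fails at once if the tool point comes down close over another jar (within 20 mm of its axis, under 50 mm above its lid) ((horizontal distance between the grasp point and red_jar below 0.02 m and z of the grasp point in the frame of red_jar between 0.022 and 0.122 m) or (horizontal distance between the grasp point and yellow_jar below 0.02 m and z of the grasp point in the frame of yellow_jar between 0.022 and 0.122 m) or (horizontal distance between the grasp point and green_jar below 0.02 m and z of the grasp point in the frame of green_jar between 0.022 and 0.122 m)).
It fails at once if the tool point comes down close over the round brush or the palette knife (within 15 mm of its line, under 55 mm above its underside) ((x of the grasp point in the frame of round_brush between -0.125 and 0.125 m and y of the grasp point in the frame of round_brush between -0.015 and 0.015 m and z of the grasp point in the frame of round_brush between -0.03 and 0.055 m) or (x of the grasp point in the frame of palette_knife between -0.125 and 0.125 m and y of the grasp point in the frame of palette_knife between -0.015 and 0.015 m and z of the grasp point in the frame of palette_knife between -0.03 and 0.055 m)).
It also fails if it takes over 64 s, if anything falls off the work surface, if the arm or the gripper's body presses on something with over 40 N, if the wrist force passes 120 N, or if a joint passes its speed limit or range.

## Working session

There is one attempt and no reset: what is moved stays moved. The work goes in short steps, Python scripts to look and compute and a tool call to move; the robot and the scene stay as the last step left them, time stands still between calls to the robot, and variables do not carry over. Pictures are saved under pics/ and viewed, at most 10 in all, crops included, and the job is handed in when it is done.

Besides the shell and the picture viewer there is one more tool, called after "Request:" as a command line: name --argument value ..., lists and objects as JSON in quotes. apply_moves: Moves the arm, as the interface text tells. Its arguments: {"type":"object","properties":{"dp":{"type":"array"},"delta_rot":{"type":"array"},"gripper":{"type":"array"}},"required":["dp","delta_rot","gripper"]}

```bash
mkdir -p pics
cat > h.py <<'E'
import numpy as np, cv2
from workcell import get_obs, cams, order
def snap(n):
    im,d=cams.grab_frame(n); p=cams.camera_params(n)
    np.savez(f'{n}.npz',im=im,d=d); return im,d,p
def world(d,p):
    h,w=d.shape; f=h/2/np.tan(np.radians(p['vfov'])/2)
    u,v=np.meshgrid(np.arange(w),np.arange(h))
    c=np.stack([(u-p['cx'])/f*d,-(v-p['cy'])/f*d,-d],-1)
    return c@np.array(p['rotation']).T+np.array(p['eye'])
E
python3 - <<'E'
from h import *
for n in('top','side'):
    im,d,p=snap(n); cv2.imwrite(f'pics/{n}1.png',im[...,::-1]); print(p,(d>0).mean())
o=get_obs(); print(o['clock'],o['tcp_pos'],o['tcp_rot'],o['width'])
E
```

```text
{'vfov': 46.52339808064554, 'cx': 253.72900399565972, 'cy': 193.07926763854823, 'eye': array([ 0.33690226, -0.03366828,  1.44655347]), 'rotation': array([ 0.13224175, -0.11816776, -1.5749765 ])} 0.9962310791015625
{'vfov': 42.06078662663087, 'cx': 258.6331457313441, 'cy': 195.17748023169673, 'eye': array([-0.13498679, -1.0044099 ,  1.08713243]), 'rotation': array([ 0.84127454, -0.26668988, -0.60251401])} 0.9959004720052084
0.1 [0.29003112 0.58120966 0.24900948] [-7.20338882e-01 -3.05758882e+00  2.64931701e-03] 0.08530322342311934
```

View pics/top1.png

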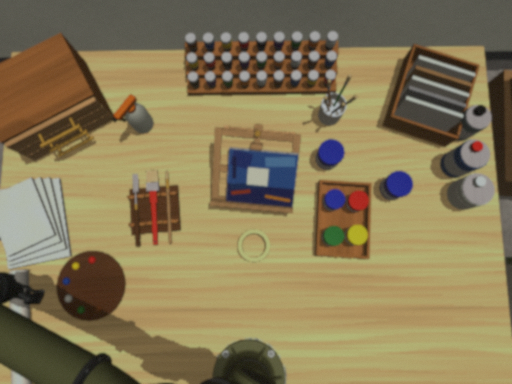

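View pics/side1.png

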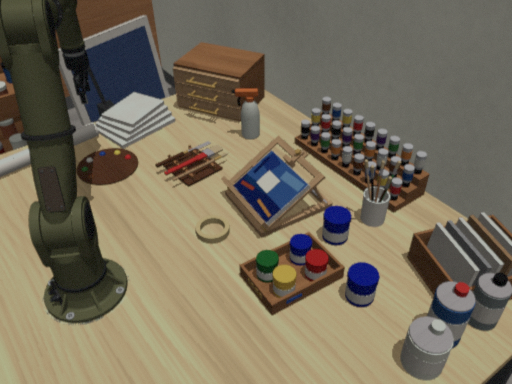

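The top view shows the tray at (343,218) with the blue jar at (334,199). The rest is at (154,210), its middle item being the flat brush with the red handle. The white patch is at (258,177). Two larger blue jars, at (330,153) and (398,185), are lookalikes.

```bash
cat >> h.py <<'E'
from scipy.spatial.transform import Rotation as R
def world(d,p):
    h,w=d.shape; f=h/2/np.tan(np.radians(p['vfov'])/2)
    u,v=np.meshgrid(np.arange(w),np.arange(h))
    c=np.stack([(u-p['cx'])/f*d,-(v-p['cy'])/f*d,-d],-1)
    return c@R.from_rotvec(p['rotation']).as_matrix().T+np.array(p['eye'])
E
python3 - <<'E'
from h import *
for n in('top','side'):
    z=np.load(n+'.npz'); im,d=z['im'],z['d']; p=cams.camera_params(n); W=world(d,p)
    hsv=cv2.cvtColor(im,cv2.COLOR_RGB2HSV); H,S,V=[hsv[...,i].astype(int) for i in range(3)]
    X,Y,Z=W[...,0],W[...,1],W[...,2]
    t=(Z<.02)&(Z>-.02); print(n,'table z',np.median(Z[t]))
    def show(name,m,k=8):
        N,L,st,c=cv2.connectedComponentsWithStats(m.astype(np.uint8))
        for i in range(1,N):
            if st[i,4]>=k:
                q=W[L==i]; print(name,st[i],'mean',q.mean(0).round(4),'min',q.min(0).round(3),'max',q.max(0).round(3))
    wk=(Y>-.6)&(X>.3)&(X<.85)
    col=(S>150)&(V>60)
    lid=wk&(Y<-.12)&(Z>.07)&(Z<.13)
    for nm,a,b in(('blue',105,130),('green',45,85),('yellow',22,35)): show(nm,lid&col&(H>=a)&(H<=b),20)
    show('red',lid&col&((H<6)|(H>174)),20)
    show('redhandle',(Y>.15)&(Y<.45)&(Z>.02)&(Z<.07)&(S>170)&((H<6)|(H>174)))
    rest=(Y>.15)&(Y<.45)&(X>.35)&(X<.8)&(Z>.0)
    for nm,m in(('restitems',rest&(Z>.025)&(Z<.08)),):
        show(nm,m,20)
    show('white',(S<70)&(V>130)&(abs(Y)<.2)&(X>.45)&(X<.85)&(Z>.05),20)
    if n=='top':
        cr=cv2.resize(im[160:255,110:200],None,fx=6,fy=6,interpolation=cv2.INTER_CUBIC); cv2.imwrite('pics/rest.png',cr[...,::-1])
E
```

```text
top table z -0.0009706933385484895
blue [319 141  24  24 436] mean [ 0.6815 -0.2621  0.0931] min [ 0.644 -0.299  0.084] max [ 0.718 -0.226  0.1  ]
blue [286 168   9  21 142] mean [ 0.5986 -0.1308  0.1109] min [ 0.568 -0.145  0.094] max [ 0.626 -0.121  0.129]
blue [387 172  24  24 442] mean [ 0.5797 -0.4671  0.0933] min [ 0.544 -0.503  0.084] max [ 0.617 -0.43   0.103]
blue [325 190  20  18 267] mean [ 0.5363 -0.2714  0.0787] min [ 0.511 -0.302  0.07 ] max [ 0.564 -0.243  0.088]
yellow [347 225  21  20 333] mean [ 0.4253 -0.336   0.0783] min [ 0.397 -0.368  0.07 ] max [ 0.455 -0.306  0.085]
red [348 191  21  20 310] mean [ 0.5313 -0.3436  0.0786] min [ 0.501 -0.375  0.071] max [ 0.561 -0.314  0.086]
redhandle [149 192   8  52 257] mean [0.4997 0.297  0.0381] min [0.407 0.286 0.028] max [0.57  0.313 0.048]
restitems [130 119  22  14 115] mean [0.7809 0.3365 0.0541] min [0.772 0.315 0.025] max [0.799 0.371 0.08 ]
restitems [ 127  170   52   77 1351] mean [0.528  0.3049 0.0368] min [0.398 0.219 0.025] max [0.643 0.384 0.051]
white [247 167  22  19 374] mean [ 0.6042 -0.0337  0.1098] min 
[... 717 characters left out ...]
 -0.37   0.073] max [ 0.457 -0.308  0.086]
red [306 249  22  20 344] mean [ 0.5312 -0.351   0.0795] min [ 0.501 -0.38   0.07 ] max [ 0.564 -0.318  0.085]
redhandle [165 153  42  21 188] mean [0.4977 0.2926 0.0387] min [0.406 0.28  0.022] max [0.576 0.334 0.047]
restitems [241 121  13  15 142] mean [0.7848 0.3304 0.0529] min [0.772 0.309 0.027] max [0.8   0.371 0.08 ]
restitems [155 141  73  41 909] mean [0.5237 0.2973 0.0375] min [0.401 0.213 0.025] max [0.647 0.386 0.052]
white [292 168  18  18  25] mean [ 0.6854 -0.1024  0.1316] min [ 0.673 -0.149  0.128] max [ 0.694 -0.047  0.139]
white [257 171  23  22 286] mean [ 0.6065 -0.0352  0.1109] min [ 0.58  -0.073  0.093] max [0.635 0.004 0.127]
```

View pics/rest.png

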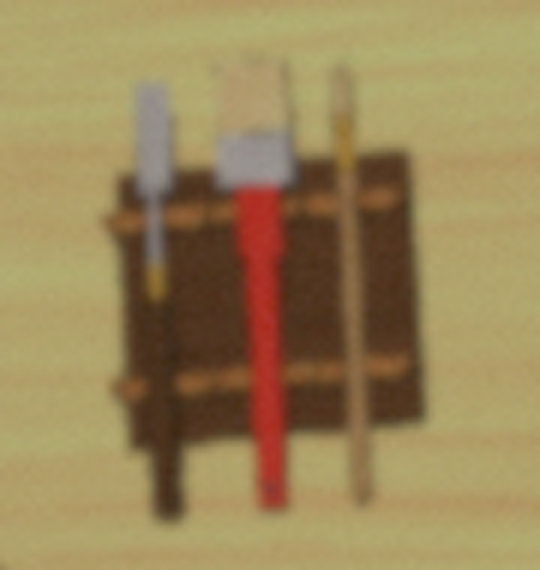

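The crop shows the palette knife on the left, the flat brush with its red handle in the middle, and the round brush on the right. Both cameras agree on the points:

| Point | x (m) | y (m) | z (m) | Check |
|---|---|---|---|---|
| Jar lid | 0.537 | -0.274 | 0.080 | The lid is about 60 mm wide; the lookalikes are about 75 mm |
| Brush handle | 0.499 | 0.295 | 0.04 | Height as given |
| Patch | 0.605 | -0.035 | 0.110 | Height as given |

Next I plan the waypoints in tool axes.

```bash
cat >> h.py <<'E'
def plan(*pts):
    o=get_obs(); M=R.from_rotvec(o['tcp_rot']).as_matrix(); p=np.array(o['tcp_pos'])
    print(M.round(3).tolist(),p.round(4),'t',o['clock'],'j',np.round(o['joints'],2),'w',o['width'])
    for q in pts:
        u=M.T@(np.array(q)-p)/.025; n=int(np.ceil(abs(u).max()/.98)); print(q,'total',u.round(2),'rows',n,'per row',(u/n).round(3)); p=np.array(q)
E
python3 - <<'E'
from h import *
plan((.46,.30,.26),(.53,0,.26),(.537,-.274,.26),(.537,-.274,.121))
E
```

```text
[[-0.895, 0.446, -0.001], [0.446, 0.895, -0.002], [-0.0, -0.002, -1.0]] [0.29   0.5812 0.249 ] t 0.1 j [-1.09  0.32 -0.07  1.45  0.02  1.37 -0.06] w 0.08530322342311934
(0.46, 0.3, 0.26) total [-11.11  -7.03  -0.43] rows 12 per row [-0.925 -0.586 -0.036]
(0.53, 0, 0.26) total [-7.86 -9.49  0.02] rows 10 per row [-0.786 -0.949  0.002]
(0.537, -0.274, 0.26) total [-5.14 -9.68  0.02] rows 10 per row [-0.514 -0.968  0.002]
(0.537, -0.274, 0.121) total [0.   0.01 5.56] rows 6 per row [0.    0.002 0.927]
```

Request:
apply_moves --dp '[[-0.925, -0.586, -0.036], [-0.925, -0.586, -0.036], [-0.925, -0.586, -0.036], [-0.925, -0.586, -0.036], [-0.925, -0.586, -0.036], [-0.925, -0.586, -0.036], [-0.925, -0.586, -0.036], [-0.925, -0.586, -0.036], [-0.925, -0.586, -0.036], [-0.925, -0.586, -0.036], [-0.925, -0.586, -0.036], [-0.925, -0.586, -0.036]]' --delta_rot '[[0, 0, 0], [0, 0, 0], [0, 0, 0], [0, 0, 0], [0, 0, 0], [0, 0, 0], [0, 0, 0], [0, 0, 0], [0, 0, 0], [0, 0, 0], [0, 0, 0], [0, 0, 0]]' --gripper '[0, 0, 0, 0, 0, 0, 0, 0, 0, 0, 0, 0]'

```text
clock: 1.3
tcp_pos: [0.4603, 0.2993, 0.2605]
tcp_rot: [-0.72, -3.057, 0.001]
force: [1.4, 0.1, -0.2]
width: -0.0003
grip_force: 0.0
```

Request:
apply_moves --dp '[[-0.786, -0.949, 0], [-0.786, -0.949, 0], [-0.786, -0.949, 0], [-0.786, -0.949, 0], [-0.786, -0.949, 0], [-0.786, -0.949, 0], [-0.786, -0.949, 0], [-0.786, -0.949, 0], [-0.786, -0.949, 0], [-0.786, -0.949, 0]]' --delta_rot '[[0, 0, 0], [0, 0, 0], [0, 0, 0], [0, 0, 0], [0, 0, 0], [0, 0, 0], [0, 0, 0], [0, 0, 0], [0, 0, 0], [0, 0, 0]]' --gripper '[0, 0, 0, 0, 0, 0, 0, 0, 0, 0]'

```text
clock: 2.3
tcp_pos: [0.5298, -0.0008, 0.2605]
tcp_rot: [-0.72, -3.057, 0.0]
force: [0.6, 0.2, -0.8]
width: 0.0003
grip_force: 0.0
```

Request:
apply_moves --dp '[[-0.514, -0.968, 0], [-0.514, -0.968, 0], [-0.514, -0.968, 0], [-0.514, -0.968, 0], [-0.514, -0.968, 0], [-0.514, -0.968, 0], [-0.514, -0.968, 0], [-0.514, -0.968, 0], [-0.514, -0.968, 0], [-0.514, -0.968, 0], [0, 0, 0], [0, 0, 0]]' --delta_rot '[[0, 0, 0], [0, 0, 0], [0, 0, 0], [0, 0, 0], [0, 0, 0], [0, 0, 0], [0, 0, 0], [0, 0, 0], [0, 0, 0], [0, 0, 0], [0, 0, 0], [0, 0, 0]]' --gripper '[0, 0, 0, 0, 0, 0, 0, 0, 0, 0, 0, 0]'

```text
clock: 3.5
tcp_pos: [0.5365, -0.2738, 0.2603]
tcp_rot: [-0.723, -3.056, -0.0]
force: [1.2, 0.9, -0.3]
width: 0.0
grip_force: 0.0
```

Run:
```python
from h import *
plan((.537,-.274,.121))
im,d,p=snap('side'); cv2.imwrite('pics/side2.png',im[...,::-1])
```

```text
[[-0.894, 0.448, -0.001], [0.448, 0.894, 0.0], [0.001, 0.0, -1.0]] [ 0.5365 -0.2738  0.2603] t 3.5 j [-0.1   0.24  0.62  1.58 -0.14  1.37  1.65] w 2.196868882005482e-05
(0.537, -0.274, 0.121) total [-0.03  0.    5.57] rows 6 per row [-0.005  0.     0.928]
```

View pics/side2.png

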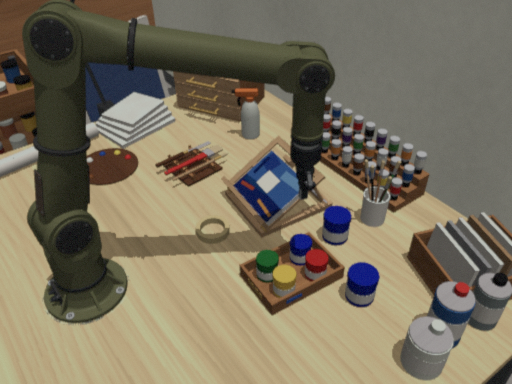

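The closed fingertips, at about (308,198), stand above the small blue jar at (301,243), and the space below them is clear. I'll descend and hold.

Request:
apply_moves --dp '[[0, 0, 0.928], [0, 0, 0.928], [0, 0, 0.928], [0, 0, 0.928], [0, 0, 0.928], [0, 0, 0.928], [0, 0, 0], [0, 0, 0], [0, 0, 0], [0, 0, 0], [0, 0, 0], [0, 0, 0]]' --delta_rot '[[0, 0, 0], [0, 0, 0], [0, 0, 0], [0, 0, 0], [0, 0, 0], [0, 0, 0], [0, 0, 0], [0, 0, 0], [0, 0, 0], [0, 0, 0], [0, 0, 0], [0, 0, 0]]' --gripper '[0, 0, 0, 0, 0, 0, 0, 0, 0, 0, 0, 0]'

```text
clock: 4.75
tcp_pos: [0.5372, -0.2736, 0.1223]
tcp_rot: [0.72, 3.057, 0.0]
force: [-0.6, -0.4, 0.7]
width: 0.0003
grip_force: 0.0
```

Request:
apply_moves --dp '[[0, 0, 0], [0, 0, 0], [0, 0, 0], [0, 0, 0], [0, 0, 0], [0, 0, 0], [0, 0, 0], [0, 0, 0], [0, 0, 0], [0, 0, 0], [0, 0, 0], [0, 0, 0]]' --delta_rot '[[0, 0, 0], [0, 0, 0], [0, 0, 0], [0, 0, 0], [0, 0, 0], [0, 0, 0], [0, 0, 0], [0, 0, 0], [0, 0, 0], [0, 0, 0], [0, 0, 0], [0, 0, 0]]' --gripper '[0, 0, 0, 0, 0, 0, 0, 0, 0, 0, 0, 0]'

```text
clock: 5.95
tcp_pos: [0.5369, -0.2735, 0.1216]
tcp_rot: [0.72, 3.058, 0.0]
force: [0.3, -0.7, 0.6]
width: 0.0001
grip_force: 0.0
```

Request:
apply_moves --dp '[[0, 0, 0], [0, 0, 0], [0, 0, 0], [0, 0, 0], [0, 0, 0], [0, 0, 0]]' --delta_rot '[[0, 0, 0], [0, 0, 0], [0, 0, 0], [0, 0, 0], [0, 0, 0], [0, 0, 0]]' --gripper '[0, 0, 0, 0, 0, 0]'

```text
clock: 6.55
tcp_pos: [0.5369, -0.2735, 0.1216]
tcp_rot: [0.721, 3.058, 0.0]
force: [-0.3, 0.2, -0.5]
width: -0.0001
grip_force: 0.0
```

Run:
```python
from h import *
plan((.537,-.274,.26),(.52,0,.26),(.50,.295,.26),(.50,.295,.081))
```

```text
[[-0.895, 0.446, 0.0], [0.446, 0.895, 0.0], [-0.0, 0.0, -1.0]] [ 0.5369 -0.2735  0.1216] t 6.55 j [-0.07  0.35  0.6   1.74 -0.22  1.11  1.71] w -0.00011158957123746219
(0.537, -0.274, 0.26) total [-0.01 -0.02 -5.54] rows 6 per row [-0.002 -0.003 -0.923]
(0.52, 0, 0.26) total [5.5 9.5 0. ] rows 10 per row [0.55 0.95 0.  ]
(0.5, 0.295, 0.26) total [ 5.98 10.2   0.  ] rows 11 per row [0.544 0.927 0.   ]
(0.5, 0.295, 0.081) total [ 0.   -0.    7.16] rows 8 per row [ 0.    -0.     0.895]
```

Request:
apply_moves --dp '[[0, 0, -0.923], [0, 0, -0.923], [0, 0, -0.923], [0, 0, -0.923], [0, 0, -0.923], [0, 0, -0.923]]' --delta_rot '[[0, 0, 0], [0, 0, 0], [0, 0, 0], [0, 0, 0], [0, 0, 0], [0, 0, 0]]' --gripper '[0, 0, 0, 0, 0, 0]'

```text
clock: 7.15
tcp_pos: [0.5368, -0.2735, 0.2611]
tcp_rot: [0.721, 3.058, 0.0]
force: [0.6, -0.9, -0.0]
width: 0.0001
grip_force: 0.0
```

Request:
apply_moves --dp '[[0.55, 0.95, 0], [0.55, 0.95, 0], [0.55, 0.95, 0], [0.55, 0.95, 0], [0.55, 0.95, 0], [0.55, 0.95, 0], [0.55, 0.95, 0], [0.55, 0.95, 0], [0.55, 0.95, 0], [0.55, 0.95, 0]]' --delta_rot '[[0, 0, 0], [0, 0, 0], [0, 0, 0], [0, 0, 0], [0, 0, 0], [0, 0, 0], [0, 0, 0], [0, 0, 0], [0, 0, 0], [0, 0, 0]]' --gripper '[0, 0, 0, 0, 0, 0, 0, 0, 0, 0]'

```text
clock: 8.15
tcp_pos: [0.5197, 0.0014, 0.2602]
tcp_rot: [0.721, 3.057, 0.0]
force: [0.3, -0.3, 1.5]
width: 0.0001
grip_force: 0.0
```

Request:
apply_moves --dp '[[0.544, 0.927, 0], [0.544, 0.927, 0], [0.544, 0.927, 0], [0.544, 0.927, 0], [0.544, 0.927, 0], [0.544, 0.927, 0], [0.544, 0.927, 0], [0.544, 0.927, 0], [0.544, 0.927, 0], [0.544, 0.927, 0], [0.544, 0.927, 0], [0, 0, 0]]' --delta_rot '[[0, 0, 0], [0, 0, 0], [0, 0, 0], [0, 0, 0], [0, 0, 0], [0, 0, 0], [0, 0, 0], [0, 0, 0], [0, 0, 0], [0, 0, 0], [0, 0, 0], [0, 0, 0]]' --gripper '[0, 0, 0, 0, 0, 0, 0, 0, 0, 0, 0, 0]'

```text
clock: 9.35
tcp_pos: [0.498, 0.3001, 0.2596]
tcp_rot: [-0.71, -3.059, -0.002]
force: [-0.5, 0.5, -0.9]
width: -0.0003
grip_force: 0.0
```

Run:
```python
from h import *
plan((.50,.295,.081))
```

```text
[[-0.898, 0.441, -0.001], [0.441, 0.898, 0.002], [0.002, 0.001, -1.0]] [0.498  0.3001 0.2596] t 9.35 j [-0.73  0.17  0.17  1.62 -0.03  1.35  0.55] w -0.0002699593905124038
(0.5, 0.295, 0.081) total [-0.17 -0.16  7.14] rows 8 per row [-0.022 -0.02   0.893]
```

Request:
apply_moves --dp '[[0, 0, 0], [0, 0, 0], [0, 0, 0.893], [0, 0, 0.893], [0, 0, 0.893], [0, 0, 0.893]]' --delta_rot '[[0, 0, 0], [0, 0, 0], [0, 0, 0], [0, 0, 0], [0, 0, 0], [0, 0, 0]]' --gripper '[0, 0, 0, 0, 0, 0]'

```text
clock: 9.95
tcp_pos: [0.5005, 0.2936, 0.1703]
tcp_rot: [0.724, 3.056, 0.0]
force: [-0.3, -1.1, -0.1]
width: -0.0001
grip_force: 0.0
```

Run:
```python
from h import *
plan((.50,.295,.081))
```

```text
[[-0.894, 0.449, 0.001], [0.449, 0.894, -0.0], [-0.001, 0.0, -1.0]] [0.5005 0.2936 0.1703] t 9.95 j [-0.73  0.22  0.17  1.74 -0.04  1.18  0.56] w -5.38713923947995e-05
(0.5, 0.295, 0.081) total [0.04 0.04 3.57] rows 4 per row [0.011 0.01  0.893]
```

Request:
apply_moves --dp '[[0, 0, 0.893], [0, 0, 0.893], [0, 0, 0.893], [0, 0, 0.893], [0, 0, 0], [0, 0, 0], [0, 0, 0], [0, 0, 0], [0, 0, 0], [0, 0, 0], [0, 0, 0], [0, 0, 0]]' --delta_rot '[[0, 0, 0], [0, 0, 0], [0, 0, 0], [0, 0, 0], [0, 0, 0], [0, 0, 0], [0, 0, 0], [0, 0, 0], [0, 0, 0], [0, 0, 0], [0, 0, 0], [0, 0, 0]]' --gripper '[0, 0, 0, 0, 0, 0, 0, 0, 0, 0, 0, 0]'

```text
clock: 11.15
tcp_pos: [0.4998, 0.2954, 0.0816]
tcp_rot: [0.72, 3.058, 0.0]
force: [0.0, -0.6, -0.4]
width: -0.0002
grip_force: 0.0
```

Request:
apply_moves --dp '[[0, 0, 0], [0, 0, 0], [0, 0, 0], [0, 0, 0], [0, 0, 0], [0, 0, 0], [0, 0, 0], [0, 0, 0], [0, 0, 0], [0, 0, 0], [0, 0, 0], [0, 0, 0]]' --delta_rot '[[0, 0, 0], [0, 0, 0], [0, 0, 0], [0, 0, 0], [0, 0, 0], [0, 0, 0], [0, 0, 0], [0, 0, 0], [0, 0, 0], [0, 0, 0], [0, 0, 0], [0, 0, 0]]' --gripper '[0, 0, 0, 0, 0, 0, 0, 0, 0, 0, 0, 0]'

```text
clock: 12.35
tcp_pos: [0.4998, 0.2953, 0.0815]
tcp_rot: [0.72, 3.058, 0.0]
force: [-0.0, 0.6, -0.1]
width: 0.0002
grip_force: 0.0
```

Run:
```python
from h import *
im,d,p=snap('side'); cv2.imwrite('pics/side3.png',cv2.resize(im[80:280,100:360],None,fx=3,fy=3)[...,::-1])
plan((.50,.295,.26),(.605,-.035,.26),(.605,-.035,.155))
```

```text
[[-0.895, 0.446, 0.0], [0.446, 0.895, 0.0], [-0.0, 0.0, -1.0]] [0.4999 0.2953 0.0815] t 12.4 j [-0.72  0.31  0.16  1.82 -0.06  1.01  0.58] w -0.0003557533976191925
(0.5, 0.295, 0.26) total [-0.01 -0.01 -7.14] rows 8 per row [-0.001 -0.001 -0.893]
(0.605, -0.035, 0.26) total [-9.65 -9.94 -0.  ] rows 11 per row [-0.877 -0.903 -0.   ]
(0.605, -0.035, 0.155) total [ 0.  -0.   4.2] rows 5 per row [ 0.   -0.    0.84]
```

View pics/side3.png

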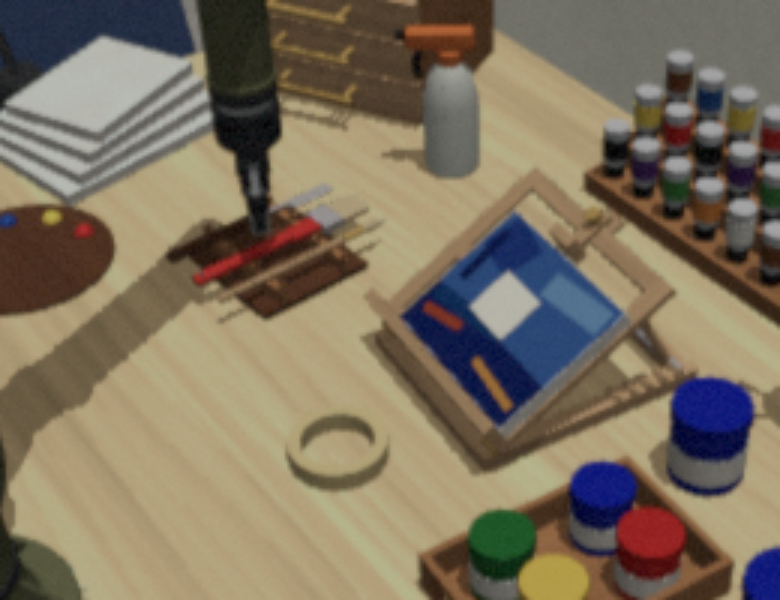

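The tips hover just above the red handle at about (260,230) in the crop, with everything undisturbed. I'll hold a little longer, then go to the patch.

Request:
apply_moves --dp '[[0, 0, 0], [0, 0, 0], [0, 0, 0], [0, 0, 0], [0, 0, -0.9], [0, 0, -0.9], [0, 0, -0.9], [0, 0, -0.9], [0, 0, -0.9], [0, 0, -0.9], [0, 0, -0.9], [0, 0, -0.9]]' --delta_rot '[[0, 0, 0], [0, 0, 0], [0, 0, 0], [0, 0, 0], [0, 0, 0], [0, 0, 0], [0, 0, 0], [0, 0, 0], [0, 0, 0], [0, 0, 0], [0, 0, 0], [0, 0, 0]]' --gripper '[0, 0, 0, 0, 0, 0, 0, 0, 0, 0, 0, 0]'

```text
clock: 13.6
tcp_pos: [0.4997, 0.2952, 0.2625]
tcp_rot: [0.72, 3.058, 0.0]
force: [0.2, 0.5, 0.9]
width: -0.0
grip_force: 0.0
```

Request:
apply_moves --dp '[[-0.877, -0.903, 0], [-0.877, -0.903, 0], [-0.877, -0.903, 0], [-0.877, -0.903, 0], [-0.877, -0.903, 0], [-0.877, -0.903, 0], [-0.877, -0.903, 0], [-0.877, -0.903, 0], [-0.877, -0.903, 0], [-0.877, -0.903, 0], [-0.877, -0.903, 0], [0, 0, 0]]' --delta_rot '[[0, 0, 0], [0, 0, 0], [0, 0, 0], [0, 0, 0], [0, 0, 0], [0, 0, 0], [0, 0, 0], [0, 0, 0], [0, 0, 0], [0, 0, 0], [0, 0, 0], [0, 0, 0]]' --gripper '[0, 0, 0, 0, 0, 0, 0, 0, 0, 0, 0, 0]'

```text
clock: 14.8
tcp_pos: [0.6051, -0.0411, 0.2616]
tcp_rot: [0.733, 3.054, -0.005]
force: [-0.2, -1.2, -0.9]
width: -0.0001
grip_force: 0.0
```

Request:
apply_moves --dp '[[0, 0, 0], [0, 0, 0], [0, 0, 0]]' --delta_rot '[[0, 0, 0], [0, 0, 0], [0, 0, 0]]' --gripper '[0, 0, 0]'

```text
clock: 15.1
tcp_pos: [0.6047, -0.0328, 0.2614]
tcp_rot: [-0.716, -3.059, -0.001]
force: [-0.0, 0.1, -0.5]
width: 0.0001
grip_force: 0.0
```

Run:
```python
from h import *
plan((.603,-.035,.155))
```

```text
[[-0.896, 0.444, -0.0], [0.444, 0.896, 0.001], [0.0, 0.001, -1.0]] [ 0.6047 -0.0328  0.2614] t 15.1 j [-0.34  0.23  0.42  1.57 -0.09  1.37  1.2 ] w 0.00011012437477802111
(0.603, -0.035, 0.155) total [ 0.02 -0.11  4.26] rows 5 per row [ 0.004 -0.023  0.851]
```

Request:
apply_moves --dp '[[0, 0, 0.851], [0, 0, 0.851], [0, 0, 0.851], [0, 0, 0.851], [0, 0, 0.851], [0, 0, 0], [0, 0, 0], [0, 0, 0], [0, 0, 0], [0, 0, 0], [0, 0, 0], [0, 0, 0]]' --delta_rot '[[0, 0, 0], [0, 0, 0], [0, 0, 0], [0, 0, 0], [0, 0, 0], [0, 0, 0], [0, 0, 0], [0, 0, 0], [0, 0, 0], [0, 0, 0], [0, 0, 0], [0, 0, 0]]' --gripper '[0, 0, 0, 0, 0, 0, 0, 0, 0, 0, 0, 0]'

```text
clock: 16.3
tcp_pos: [0.6049, -0.0346, 0.1554]
tcp_rot: [0.72, 3.057, 0.0]
force: [0.2, 0.4, -0.5]
width: -0.0004
grip_force: 0.0
```

Request:
apply_moves --dp '[[0, 0, 0], [0, 0, 0], [0, 0, 0], [0, 0, 0], [0, 0, 0], [0, 0, 0], [0, 0, 0], [0, 0, 0], [0, 0, 0], [0, 0, 0], [0, 0, 0], [0, 0, 0]]' --delta_rot '[[0, 0, 0], [0, 0, 0], [0, 0, 0], [0, 0, 0], [0, 0, 0], [0, 0, 0], [0, 0, 0], [0, 0, 0], [0, 0, 0], [0, 0, 0], [0, 0, 0], [0, 0, 0]]' --gripper '[0, 0, 0, 0, 0, 0, 0, 0, 0, 0, 0, 0]'

```text
clock: 17.5
tcp_pos: [0.6048, -0.0346, 0.1551]
tcp_rot: [0.72, 3.058, 0.0]
force: [-0.5, 0.1, -0.0]
width: 0.0002
grip_force: 0.0
```

Request:
apply_moves --dp '[[0, 0, 0], [0, 0, 0], [0, 0, 0], [0, 0, 0], [0, 0, 0], [0, 0, 0]]' --delta_rot '[[0, 0, 0], [0, 0, 0], [0, 0, 0], [0, 0, 0], [0, 0, 0], [0, 0, 0]]' --gripper '[0, 0, 0, 0, 0, 0]'

```text
clock: 18.1
tcp_pos: [0.6048, -0.0346, 0.1551]
tcp_rot: [0.72, 3.058, 0.0]
force: [0.3, 0.1, -0.3]
width: 0.0001
grip_force: 0.0
```

Run:
```python
from h import *
im,d,p=snap('side'); cv2.imwrite('pics/side4.png',cv2.resize(im[80:280,100:360],None,fx=3,fy=3)[...,::-1])
```

```text
(no output)
```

View pics/side4.png

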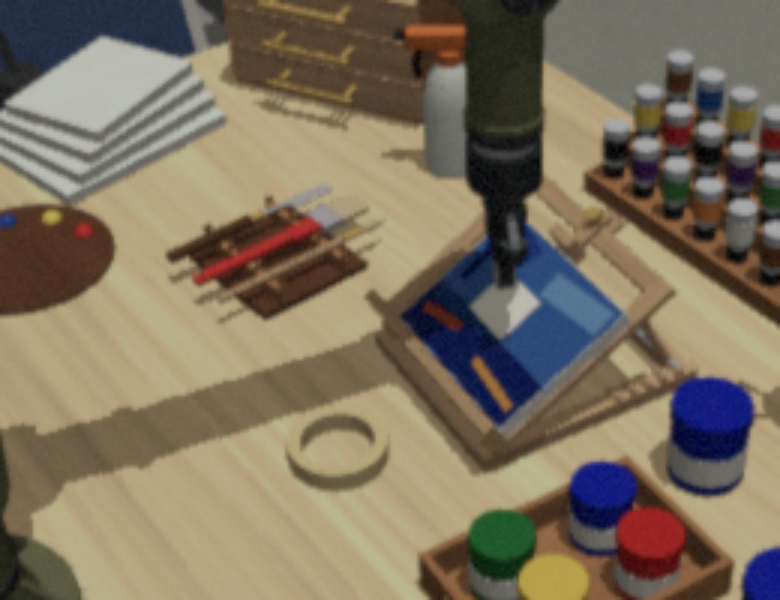

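The tips, at (505,285), are just above the white patch centred at about (505,305). Nothing has been shifted, so I'm handing in.

```bash
python3 -c "
from workcell import order; print(order.job_done())"
```

```text
the job is handed in; nothing more can be done
None
```

I pointed at the small blue jar, then the flat brush, then the white patch, holding about two seconds at each, and handed the job in still pointing at the patch; the pictures showed nothing shifted and no contact forces stood out, but no verdict came back.

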